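Load the test fixture in order and lock it with the keeper bar

TASK

Load the bolted-down test fixture: the square contact shoe goes in first, all the way under the bridge to the end stop, then the pin nest is slid in behind it, staying flat on the table the whole time, until both are fully home. Then lock them in with the keeper bar, seated flat with both its holes over the fixture's two pins. Do not knock the other things on the table about.

Things in the scene. Friction and masses are not known exactly. Their poses are not given: they have to be found in the camera images.
- fixture: Aluminium fixture fixed to the table, which is its lane's floor. Origin: on the table under the nest's home centre (x = y = 0); +x: push-in direction. Its frame, mm: rails 14 high, inner faces y = +-47 from x = -18 to 32, flared to +-55 at x = -32, outer +-73. Shoulders at x = 32: the lane tapers from +-35 to +-28 at x = 46 and on to the end stop. The nest is too wide for this narrow part; the shoe fits.
- end_stop (a point): End stop: middle of the foot of its face (fixture x = 80 mm, y = 0), 24 mm high. Home, the shoe touches it; its centre is then at fixture x = 55 mm, y = 0, and the nest touches the shoe.
- bridge (a point): Bridge across the narrow part of the lane: centre of its underside (fixture x = 58 mm, y = 0), 50 mm above the table. It spans x = 42 to 74 mm and the full width; its top is 60 mm above the table, bolt heads to 64.
- pin_left (a point): Table-level point on the axis of the steel pin at fixture x = -46, y = 60 mm. Pin 8 mm diameter, coned tip 31 mm above the table, standing on a foot plate 3 mm high (x = -59 to -33, y = 55 to 73 mm), on which the keeper bar comes to rest.
- pin_right (a point): The same for the other pin, at fixture x = -46, y = -60 mm.
- shoe: Contact shoe: aluminium square 50 x 50 x 14 mm, corners cut by 7 mm; on top a dark steel grip rib 36 mm long (its x), 12 mm thick (its y), from 14 to 44 mm above its underside, so that it passes under the bridge. Origin: centre of the underside. Loose, about 0.15 kg.
- nest: Pin nest: brown block 60 (its x) x 90 (its y) x 12 mm high; on top a black field of pins (44 x 70 mm, to 16 mm) and two dowels at opposite corners (to 22 mm). Origin: centre of the underside. Loose, about 0.2 kg. It starts before the lane's open end, x roughly along the lane; it slides in along its x (either way round) and can push the shoe ahead of it.
- keeper: Keeper bar: steel, 24 (its x) x 150 (its y) x 14 mm, two vertical through holes of 10.5 mm at y = +-60 mm; on top a dark grip 12 mm thick (x), 44 mm long (y), from 14 to 48 mm above its underside. Origin: centre of the underside. Loose, about 0.2 kg, same either way round. Seated, its underside is 3 mm above the table and it closes the lane 4 mm behind the nest.
- stamp: Bystander, to be left alone: black round hand stamp standing upright, 24 mm across, 60 mm tall; origin at the centre of its underside
- eyeglass: Bystander, to be left alone: black eyepiece loupe, 38 mm across, 36 mm tall; origin at the centre of its underside
- clip: Bystander, to be left alone: black binder clip, 32 x 42 x 17 mm; origin at the centre of its underside
- spool: Bystander, to be left alone: solder spool with blue flanges, 56 x 83 x 40 mm; origin at the centre of its underside
- cutters: Bystander, to be left alone: red-handled side cutters lying flat, 60 x 104 x 11 mm; origin at the centre of its underside

How it is judged:
At the end, for the whole second after the job is handed in: Shoe and nest flat on the table, each within 4 mm of home along the lane and 6 mm of its middle line, the nest square to 0.08 rad; keeper level (0.04 rad) over both pins, within 4 mm of its place along and across the lane, underside under 6 mm above the table; all three at rest (x of shoe in the frame of fixture between 0.051 and 0.059 m and y of shoe in the frame of fixture between -0.006 and 0.006 m and height (world z) of each of shoe, nest below 0.005 m and x of nest in the frame of fixture between -0.004 and 0.004 m and y of nest in the frame of fixture between -0.006 and 0.006 m and angle between the x axis of nest and the x axis of fixture, either way round below 0.08 rad and x of keeper in the frame of fixture between -0.05 and -0.042 m and y of keeper in the frame of fixture between -0.004 and 0.004 m and height (world z) of keeper below 0.006 m and angle between keeper's own z axis and vertical below 0.04 rad and linear speed of each of shoe, nest, keeper below 0.02 m/s); the robot touches nothing.
It fails at once if the nest is lifted more than 12 mm off the table or tipped (height (world z) of nest above 0.012 m or angle between nest's own z axis and vertical above 0.2 rad).
It fails at once if the stamp, loupe, clip, spool or cutters are knocked about (one moved more than 3 cm) (distance of any of stamp, eyeglass, clip, spool, cutters from where it was at the start of the episode above 0.03 m).
It also fails if it takes over 72 s, if anything falls off the work surface, if the arm or the gripper's body presses on something with over 40 N, if the wrist force passes 120 N, or if a joint passes its speed limit or range.

ROBOT

A 7-joint arm with a two-finger parallel gripper is mounted at the origin on a cart in front of the work surface, level with it; the furniture and walls round the work are solid. World frame = base frame: x ahead of the robot, y to its left, z up, the work surface at z = 0. Lengths are in m, angles in rad, forces in N, time in s.
With the tool pointing down it reaches from about 0.4 to 0.875 m from the base axis. Payload 19.3 kg.
Tool frame: the origin (TCP) lies midway between the tips of the shut fingers; the grasp point (between the pads) lies 19 mm behind it (bot.pinch_z is the distance from the TCP to the grasp point, in m); z points along the fingers, y is the direction in which the jaws open and shut (so a half turn about z gives the same grasp; the last joint's range is limited). The gripper opens to 85 mm and grips with 20 to 120 N. Pads are 22 mm wide; open, the fingers measure 114 mm over their backs; the gripper's body (76 mm by 85 mm) begins 54 mm behind the grasp point. The pads swing forward as they close: fully open they stand 13 mm farther back than shut.
Start: joints at [-0.07, 0.521, -0.036, 1.599, 0.021, 1.021, -0.113], TCP at [0.625, -0, 0.231] pointing down, gripper open.
Joint ranges: [-2.91, 2.91], [-0.3, 2.13], [-1.5, 1.42], [0.17, 2.43], [-1.26, 4.41], [0.16, 1.93], [-2.52, 2.52]. Speed limits (rad/s): [1.89, 1.89, 2.39, 2.39, 3.01, 3.01, 3.01].

INTERFACE

Orientations are given as [roll, pitch, yaw] about the fixed x, y, z axes, in that order (R = Rz(yaw) Ry(pitch) Rx(roll)).
In Python, from workcell import bot gives the robot as it stands. The module is installed in compiled form; this text tells all that it offers.
- The arm moves only by the tool move_arm, never from a script. Its argument "moves" is text: rows parted by semicolons, each of 4 numbers parted by spaces: the shift along the tool's x, y, z in mm, then the turn about the tool's z in rad. In form: dx dy dz yaw; .... A call has exactly 10 rows; each row is the pose to reach, as a shift and turn from the pose commanded when the call began, along the tool's axes at that moment; what a row does not reach only later rows make up. A row lasts 1/12 s, in which the tool goes at most 41.7 mm and 7.16 degrees, less where a joint would pass 70% of its speed; a pose out of reach is approached as far as the arm can. A call with a gripper value outside its range is refused whole. "grip" is the opening, from 0 (shut) to 1 (fully open), set as the call begins (left out, the last holds). The fingers move at their own pace and stop on an object; "grip_force" is the grip in N (left out, the last holds). Time passes only in rows, so rows that repeat a pose let the fingers close, or fill a call up. It gives the time, the measured TCP pose, the force and the opening at its end, in the units of the state.
- bot.observe(): the state, without advancing time (a new reading comes with each control period).
- bot.grab_frame(name): name is "scene" or "side" or "wrist"; returns a dict with "frame" (420x560x3 uint8, red, green, blue), "z_map" (420x560 float32, m along the optical axis (not along the pixel's ray), 0 where there is no reading), "K" (3x3 intrinsics, pixels), "eye" and "attitude" of the camera in the world. Camera axes: x right, y up, looking along -z (the intrinsics and any distortion apply to the point x, -y, -z); pixel columns grow to the right and rows downward; lengths in m; the calibration is good to about 2 mm. A picture is of the moment at which its call begins.
- bot.job_done(): hands the job in, once; it reports no verdict.
Trained networks look in a picture, given as the dict that the camera call returned (one of the last four; its "shot" number tells which), for a name from the list of things; names that differ only in an ending like _2 or _b are one class to them, and where a whole thing is asked for, a point or a joint stands for the part that bears it (a point fixed in the world has none). Each returns a list of dicts, best first, with "conf" (0 to 1); they miss things now and then, are a little off and sometimes report something else, mostly with a low value. They report only what shows in the picture. A call takes as long as a camera call.
- bot.search_frame(picture, label): "at" ([column, row] in pixels, amid what is visible of it).
- bot.pinpoint(picture, label): "at" ([column, row] in pixels: a listed point, or the origin of a listed thing).
The state is a dict: "clock": time; "qpos": joint angles; "qd": joint speeds; "joint_efforts": joint torques, N m; "position": TCP position; "tool_rot": TCP orientation; "force": force on the tool from outside, world axes, zero at the start; "moment": the same for the moment, N m; "grip_width": finger opening in m.
Only numpy, scipy, OpenCV 4.12 (cv2) and the standard library are available. Lean on these libraries where they do the work, as an engineer would, in place of code of your own. Each camera call takes 0.05 s, during which the arm holds its last target. There are 200 camera calls.

## Working session

There is one attempt and no reset: what is moved stays moved. The work goes in short steps, Python scripts to look and compute and a tool call to move; the robot and the scene stay as the last step left them, time stands still between calls to the robot, and variables do not carry over. Pictures are saved under pics/ and viewed, about 8 in all and at most 12, crops included, and the job is handed in when it is done.

Besides the shell and the picture viewer there is one more tool, called after ">>>" as name(argument=value, ...), one argument or row to a line, values as JSON. move_arm: Moves the arm, as the interface text tells. Its arguments: {"type":"object","properties":{"moves":{"type":"string"},"grip":{"type":"number"},"grip_force":{"type":"number"}},"required":["moves"]}

```bash
mkdir -p pics; cat > h.py <<'E'
import numpy as np, cv2
from scipy.spatial.transform import Rotation as R
from workcell import bot
def rot(p):
    a=np.array(p["attitude"],float)
    if a.shape==(3,3): return a
    return R.from_euler('xyz',a).as_matrix() if a.size==3 else R.from_quat(a).as_matrix()
def cloud(p):
    z=p["z_map"]; K=np.array(p["K"]); v,u=np.mgrid[:z.shape[0],:z.shape[1]]
    c=np.stack([(u-K[0,2])/K[0,0]*z,-(v-K[1,2])/K[1,1]*z,-z],-1)
    return c@rot(p).T+np.array(p["eye"])
def ray(p,uv,h=0.):
    K=np.array(p["K"]); d=rot(p)@np.array([(uv[0]-K[0,2])/K[0,0],-(uv[1]-K[1,2])/K[1,1],-1])
    e=np.array(p["eye"]); return e+d*(h-e[2])/d[2]
def save(p,n): cv2.imwrite(f"pics/{n}.png",p["frame"][:,:,::-1])
def st():
    s=bot.observe(); print(s["clock"],np.round(s["position"],4),np.round(s["tool_rot"],3),"F",np.round(s["force"],1),"w",round(s["grip_width"],4),"q",np.round(s["qpos"],2))
    return s
E
python3 - <<'E'
from h import *
st()
for c in("scene","side","wrist"):
    p=bot.grab_frame(c); save(p,c+"0"); print(c,{k:(v if k not in("frame","z_map") else v.shape) for k,v in p.items()})
    for l in "fixture end_stop bridge pin_left pin_right shoe nest keeper stamp eyeglass clip spool cutters".split():
        for r in bot.pinpoint(p,l)[:1]:
            h=0.05 if l=="bridge" else 0
            print(l,round(r["conf"],2),np.round(r["at"]),np.round(ray(p,r["at"],h),4))
E
```

```text
0.0 [ 0.6247 -0.      0.2307] [-3.14   0.     1.571] F [-0.1 -0.6 -1. ] w 0.0851 q [-0.07  0.52 -0.04  1.6   0.02  1.02 -0.11]
scene {'frame': (420, 560, 3), 'z_map': (420, 560), 'K': array([[538.76326923,   0.        , 275.78511521],
       [  0.        , 538.76326923, 208.12776067],
       [  0.        ,   0.        ,   1.        ]]), 'eye': array([0.00695556, 0.70202005, 0.97515026]), 'attitude': array([ 0.8114297 , -0.00458871, -2.51067926]), 'shot': 1}
fixture 0.7 [233. 273.] [0.559  0.1073 0.    ]
end_stop 0.89 [213. 299.] [0.5482 0.1896 0.    ]
bridge 0.89 [219. 276.] [0.5505 0.1619 0.05  ]
pin_left 0.81 [269. 272.] [0.494 0.055 0.   ]
pin_right 0.77 [226. 249.] [0.6213 0.0599 0.    ]
shoe 0.63 [333. 219.] [ 0.4666 -0.1836  0.    ]
nest 0.89 [276. 234.] [ 0.5532 -0.0534  0.    ]
keeper 0.96 [320. 185.] [ 0.5664 -0.279  -0.    ]
stamp 0.61 [238. 198.] [ 0.714  -0.1034  0.    ]
eyeglass 0.7 [309. 286.] [0.3963 0.0324 0.    ]
clip 0.73 [231. 272.] [ 0.5664  0.1068 -0.    ]
spool 0.94 [381. 176.] [ 0.4473 -0.411  -0.    ]
cutters 0.59 [260. 174.] [ 0.7273 -0.2182  0.    ]
side {'f
[... 1182 characters left out ...]
ay([0.6241175 , 0.07929697, 0.37318353]), 'attitude': array([-3.12502027e-01,  2.34189861e-04,  1.77429807e-04]), 'shot': 3}
end_stop 0.2 [ 59. 137.] [0.3896 0.0358 0.    ]
bridge 0.37 [276. 109.] [0.6189 0.0656 0.05  ]
pin_left 0.91 [160. 116.] [0.4978 0.0564 0.    ]
pin_right 0.7 [276. 112.] [0.6183 0.0611 0.    ]
shoe 0.26 [278. 108.] [0.6207 0.0648 0.    ]
nest 0.63 [214. 206.] [ 0.5482 -0.0415  0.    ]
keeper 0.67 [238. 379.] [ 0.5665 -0.2841  0.    ]
stamp 0.74 [348. 258.] [ 0.7027 -0.105   0.    ]
eyeglass 0.88 [ 59. 139.] [0.3895 0.0333 0.    ]
clip 0.65 [370.  27.] [0.7088 0.1398 0.    ]
spool 0.69 [368.  30.] [0.7071 0.1374 0.    ]
cutters 0.59 [359. 338.] [ 0.7234 -0.2185  0.    ]
```

```bash
python3 -c "
import cv2,numpy as np
a=cv2.imread('pics/wrist0.png');cv2.imwrite('pics/v1.png',a)
b=cv2.imread('pics/scene0.png')[130:340,130:450];cv2.imwrite('pics/v2.png',cv2.resize(b,None,fx=2.5,fy=2.5,interpolation=2))"
```

```text
(no output)
```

View pics/v1.png

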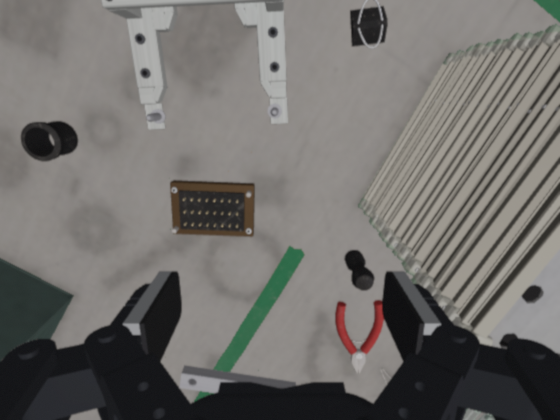

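View pics/v2.png

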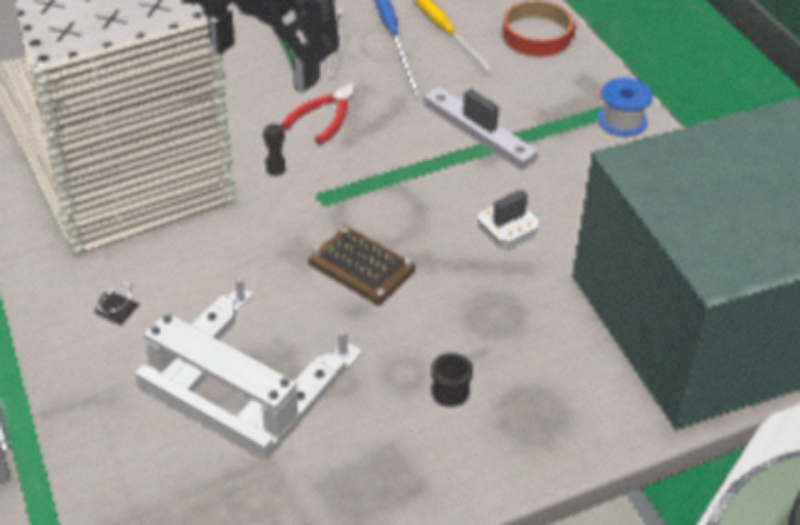

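```bash
cat >> h.py <<'E'
def fit(P,c,r,z0,z1,name=""):
    m=(np.hypot(P[...,0]-c[0],P[...,1]-c[1])<r)&(P[...,2]>z0)&(P[...,2]<z1)
    q=P[m]
    if len(q)<15: print(name,"few",len(q)); return None
    (cx,cy),(w,h),a=cv2.minAreaRect((q[:,:2]*1000).astype(np.float32))
    if w<h: w,h,a=h,w,a+90
    a=(a+90)%180-90
    print(f"{name} n={len(q)} ctr=({cx:.1f},{cy:.1f}) {w:.1f}x{h:.1f} long axis {a:.1f}deg z {np.median(q[:,2])*1000:.1f}")
    return cx,cy,a
E
python3 - <<'E'
from h import *
for c in("scene","side","wrist"):
    p=bot.grab_frame(c); P=cloud(p); print(c)
    fit(P,(.464,-.184),.05,.03,.048,"rib"); fit(P,(.464,-.184),.05,.009,.018,"shoetop")
    fit(P,(.566,-.284),.1,.03,.052,"kgrip"); fit(P,(.566,-.284),.1,.008,.02,"ktop")
    fit(P,(.55,-.04),.07,.008,.028,"nest")
    fit(P,(.555,.165),.1,.054,.07,"bridge"); fit(P,(.555,.12),.13,.009,.0175,"rails")
    fit(P,(.497,.055),.02,.02,.035,"pinL");fit(P,(.618,.06),.02,.02,.035,"pinR")
    # obstacle map: tall points
    m=(P[...,2]>.09)&(P[...,0]>.2)&(P[...,0]<1)&(abs(P[...,1])<.5); q=P[m]
    if c!="wrist":
        for x in np.arange(.2,1,.1):
            print(round(x,1),[ (round(float(s[:,2].max()),2) if len(s)>5 else 0) for y in np.arange(-.5,.5,.1) for s in [q[(q[:,0]>=x)&(q[:,0]<x+.1)&(q[:,1]>=y)&(q[:,1]<y+.1)]]])
E
```

```text
scene
rib n=92 ctr=(462.3,-174.5) 37.2x14.4 long axis 72.8deg z 41.2
shoetop n=181 ctr=(462.0,-174.6) 52.2x50.9 long axis 64.8deg z 13.7
kgrip n=113 ctr=(568.1,-284.5) 44.8x16.8 long axis -10.9deg z 43.5
ktop n=327 ctr=(574.3,-297.7) 163.5x65.5 long axis -4.4deg z 13.5
nest n=672 ctr=(549.5,-41.0) 94.0x62.9 long axis -2.8deg z 14.3
bridge n=831 ctr=(553.2,164.5) 147.2x35.5 long axis 2.0deg z 59.7
rails n=775 ctr=(555.9,127.0) 150.4x146.7 long axis 2.3deg z 13.7
pinL n=16 ctr=(497.9,58.9) 9.7x7.0 long axis -53.2deg z 25.3
pinR few 13
0.2 [0, 0.17, 0.18, 0.18, 0.18, 0.71, 0, 0, 0, 0]
0.3 [0, 0, 0.17, 0.17, 0.65, 0.65, 0, 0, 0, 0]
0.4 [0, 0, 0, 0, 0.64, 0.65, 0, 0, 0, 0]
0.5 [0, 0, 0, 0, 0.57, 0.63, 0, 0, 0, 0.29]
0.6 [0, 0, 0, 0, 0.35, 0.61, 0, 0.65, 0.65, 0.39]
0.7 [0, 0, 0, 0, 0.24, 0.29, 0.24, 0.37, 0.65, 0.47]
0.8 [0, 0, 0, 0.24, 0.24, 0.24, 0.24, 0.2, 0, 0]
0.9 [0, 0, 0, 0.24, 0.24, 0.24, 0, 0, 0, 0]
side
rib n=86 ctr=(462.7,-179.7) 37.8x12.7 long axis 70.1deg z 42.4
shoetop n=178 ctr=(462.7,-178.3) 52.3x50.0 long axis 68.8deg z 15.3
kgrip n=194 ctr=(568.2,-288.3) 43.8x16.7 long a
[... 406 characters left out ...]
0, 0, 0, 0, 0, 0, 0]
0.5 [0, 0, 0, 0, 0.58, 0.54, 0, 0, 0, 0.28]
0.6 [0, 0, 0, 0, 0.58, 0.41, 0, 0.35, 0.35, 0.29]
0.7 [0, 0, 0, 0, 0.24, 0.24, 0.24, 0.39, 0.55, 0.55]
0.8 [0, 0, 0, 0.24, 0.24, 0.24, 0.24, 0.39, 0.39, 0.54]
0.9 [0, 0, 0, 0.24, 0.24, 0.24, 0, 0.38, 0.39, 0.39]
wrist
rib few 0
shoetop few 0
kgrip few 0
ktop n=881 ctr=(563.9,-286.0) 143.3x27.1 long axis -11.0deg z 12.9
nest n=4289 ctr=(548.1,-42.3) 90.0x60.6 long axis -2.0deg z 14.6
bridge n=928 ctr=(552.1,147.5) 143.1x5.6 long axis 0.5deg z 58.7
rails n=5667 ctr=(555.0,106.6) 146.2x99.9 long axis 3.2deg z 13.4
pinL n=73 ctr=(497.5,57.0) 7.8x6.7 long axis 1.0deg z 26.9
pinR n=54 ctr=(617.0,62.4) 7.4x6.8 long axis 62.5deg z 28.2
```

View pics/side0.png

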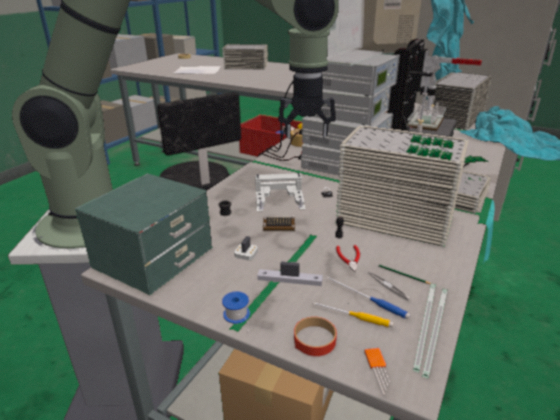

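```bash
cat >> h.py <<'E'
def go(x,y,z,head):
    "TCP target in mm, tool-x heading deg -> tool-frame shift"
    s=st(); p=np.array(s["position"])*1000; th=s["tool_rot"][2]
    d=np.array([x,y,z])-p
    print("MOVE dx %.1f dy %.1f dz %.1f yaw %.3f"%(d[0]*np.cos(th)+d[1]*np.sin(th),d[0]*np.sin(th)-d[1]*np.cos(th),-d[2],-((np.radians(head)-th+np.pi/2)%np.pi-np.pi/2)))
E
python3 - <<'E'
from h import *
for c in("scene","side"):
    P=cloud(bot.grab_frame(c)).reshape(-1,3)
    for y in(-.3,-.25,-.2,-.15,-.1):
        q=P[(abs(P[:,1]-y)<.02)&(P[:,0]>.25)&(P[:,0]<.5)&(P[:,2]>.06)&(P[:,2]<.19)]; 
        if len(q): print(c,y,np.round(np.percentile(q[:,0],98),3),end=" ")
    q=P[(P[:,0]>.6)&(P[:,0]<.9)&(abs(P[:,1])<.3)&(P[:,2]>.18)&(P[:,2]<.25)]; print("stack minx",[(y,np.round(np.percentile(q[abs(q[:,1]-y)<.03][:,0],2),3)) for y in(-.15,-.1,-.05,0,.05,.1) if (abs(q[:,1]-y)<.03).any()])
go(458.7,-188.5,140,70.5)
E
```

```text
scene -0.3 0.287 scene -0.25 0.317 scene -0.2 0.347 scene -0.15 0.373 scene -0.1 0.324 stack minx [(-0.15, np.float64(0.879)), (-0.1, np.float64(0.794)), (-0.05, np.float64(0.714)), (0, np.float64(0.716)), (0.05, np.float64(0.741)), (0.1, np.float64(0.765))]
side -0.3 0.292 side -0.25 0.335 side -0.2 0.357 side -0.15 0.374 side -0.1 0.311 stack minx [(-0.15, np.float64(0.869)), (-0.1, np.float64(0.777)), (-0.05, np.float64(0.713)), (0, np.float64(0.726)), (0.05, np.float64(0.75)), (0.1, np.float64(0.772))]
2.35 [ 0.625  -0.      0.2313] [-3.142  0.     1.571] F [ 0.3 -0.6 -0.5] w 0.0854 q [-0.07  0.52 -0.04  1.6   0.02  1.02 -0.11]
MOVE dx -188.5 dy -166.3 dz 91.3 yaw 0.340
```

>>> move_arm(
  moves="-20 -20 5 0.05; -45 -40 15 0.1; -70 -62 25 0.15; -95 -84 40 0.2; -120 -106 55 0.25; -145 -128 70 0.3; -170 -150 82 0.34; -188.5 -166.3 91 0.34; -188.5 -166.3 91 0.34; -188.5 -166.3 91 0.34",
  grip=0.5,
)

```text
clock: 3.18
position: [0.458, -0.1894, 0.1402]
tool_rot: [-3.141, 0.0, 1.229]
force: [0.7, -0.1, 0.7]
grip_width: 0.0427
```

```bash
python3 - <<'E'
from h import *
p=bot.grab_frame("wrist"); P=cloud(p); save(p,"w1")
fit(P,(.463,-.178),.05,.03,.048,"rib"); fit(P,(.463,-.178),.05,.009,.018,"shoetop"); fit(P,(.463,-.178),.05,.036,.05,"ribtop")
print([(r["conf"],ray(p,r["at"])) for r in bot.pinpoint(p,"shoe")[:2]])
go(458.7,-188.5,20,70.5)
E
```

```text
rib n=868 ctr=(461.3,-176.4) 35.9x11.9 long axis 69.5deg z 43.1
shoetop n=2889 ctr=(461.4,-176.6) 50.2x49.8 long axis 68.9deg z 13.4
ribtop n=841 ctr=(461.4,-176.4) 35.8x11.9 long axis 69.9deg z 43.2
[(0.79, array([ 0.46207619, -0.17854775,  0.        ]))]
3.2833 [ 0.4596 -0.188   0.1406] [ 3.141 -0.     1.232] F [0.3 1.  1. ] w 0.0429 q [ 0.22  0.45  0.06  2.02 -0.04  0.67 -0.03]
MOVE dx -0.8 dy -0.6 dz 120.6 yaw 0.001
```

View pics/w1.png

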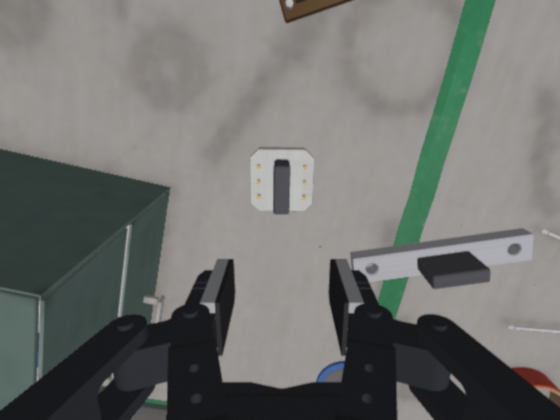

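>>> move_arm(
  moves="1 -0.5 30 0.012; 1 -0.5 60 0.012; 1 -0.5 90 0.012; 1 -0.5 110 0.012; 1 -0.5 120 0.012; 1 -0.5 120 0.012; 1 -0.5 120 0.012; 1 -0.5 120 0.012; 1 -0.5 120 0.012; 1 -0.5 120 0.012",
)

```text
clock: 4.12
position: [0.4592, -0.1876, 0.0214]
tool_rot: [3.14, -0.0, 1.219]
force: [0.4, 0.3, -0.2]
grip_width: 0.0426
```

>>> move_arm(
  moves="0 0 0 0; 0 0 0 0; 0 0 0 0; 0 0 0 0; 0 0 0 0; 0 0 0 0; 0 0 -10 0; 0 0 -25 0; 0 0 -40 0; 0 0 -40 0",
  grip=0,
  grip_force=50,
)

```text
clock: 4.95
position: [0.4596, -0.1879, 0.0629]
tool_rot: [3.139, -0.0, 1.218]
force: [1.3, -0.0, -1.7]
grip_width: 0.0112
```

```bash
python3 - <<'E'
from h import *
st()
p=bot.grab_frame("wrist"); P=cloud(p); save(p,"w2")
s=bot.observe()["position"]
fit(P,s[:2],.06,s[2]-.02,s[2]+.003,"shoetop")
go(555.3,75,60,92.4)
E
```

```text
4.95 [ 0.4596 -0.1879  0.0629] [ 3.139 -0.     1.218] F [ 1.3 -0.  -1.7] w 0.0112 q [ 0.23  0.59  0.04  2.06 -0.05  0.49 -0.03]
shoetop n=6672 ctr=(463.4,-174.3) 50.3x44.9 long axis -19.6deg z 55.4
5.0 [ 0.4593 -0.1877  0.0617] [ 3.139 -0.     1.219] F [ 0.4 -0.5 -1.5] w 0.0107 q [ 0.23  0.59  0.04  2.07 -0.05  0.48 -0.03]
MOVE dx 279.7 dy -0.5 dz 1.7 yaw -0.394
```

>>> move_arm(
  moves="10 0 -20 -0.02; 50 -1 -30 -0.08; 90 -3 -30 -0.14; 130 -4 -30 -0.2; 170 -5 -30 -0.26; 210 -6 -30 -0.32; 250 -8 -30 -0.38; 285 -9 -30 -0.394; 306 -10 -30 -0.394; 306 -10 -30 -0.394",
)

```text
clock: 5.83
position: [0.5551, 0.1089, 0.0896]
tool_rot: [3.142, -0.002, 1.619]
force: [-0.1, -0.5, -2.6]
grip_width: 0.0112
```

```bash
python3 - <<'E'
from h import *
st()
p=bot.grab_frame("wrist"); P=cloud(p); save(p,"w3")
fit(P,(.5525,.164),.1,.054,.0625,"bridge"); fit(P,(.555,.14),.13,.009,.0175,"rails")
fit(P,(.5565,.115),.06,.060,.095,"shoe")
for l in("pin_left","pin_right","bridge","end_stop"): print(l,[(round(r["conf"],2),np.round(ray(p,r["at"],.05*(l=="bridge")),4)) for r in bot.pinpoint(p,l)[:1]])
E
```

```text
5.8333 [0.5551 0.1089 0.0896] [ 3.142e+00 -2.000e-03  1.619e+00] F [-0.1 -0.5 -2.6] w 0.0112 q [-0.28  0.62 -0.03  1.87  0.02  0.65 -0.27]
bridge n=18300 ctr=(552.3,163.5) 145.6x32.3 long axis 2.7deg z 59.3
rails n=8869 ctr=(554.1,121.3) 146.4x128.3 long axis 2.5deg z 13.4
shoe n=7904 ctr=(554.9,138.1) 95.2x73.5 long axis 2.8deg z 82.0
pin_left [(0.93, array([0.4963, 0.0561, 0.    ]))]
pin_right [(0.85, array([0.6168, 0.0613, 0.    ]))]
bridge [(0.95, array([0.5537, 0.1644, 0.05  ]))]
end_stop [(0.65, array([0.5545, 0.1857, 0.    ]))]
```

View pics/w3.png

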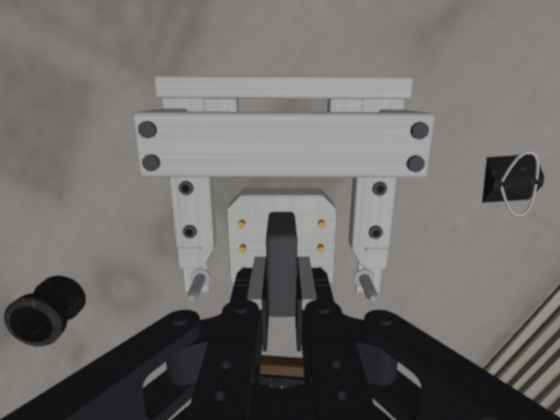

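>>> move_arm(
  moves="-5 0 0 -0.003; -5 0 15 -0.003; -5 0 30 -0.003; -5 0 45 -0.003; -5 0 55 -0.003; -5 0 62 -0.003; -5 0 66 -0.003; -5 0 68 -0.003; -5 0 69 -0.003; -5 0 69 -0.003",
)

```text
clock: 6.92
position: [0.5551, 0.0983, 0.0216]
tool_rot: [3.141, -0.0, 1.616]
force: [0.2, 0.6, -1.8]
grip_width: 0.0109
```

```bash
python3 - <<'E'
from h import *
st()
p=bot.grab_frame("wrist"); P=cloud(p); save(p,"w4")
fit(P,(.555,.125),.028,.008,.022,"shoetop")
go(554.9-.047*27,105.4+27,21,92.6)
E
```

```text
6.9167 [0.5551 0.0983 0.0216] [ 3.141 -0.     1.616] F [ 0.2  0.6 -1.8] w 0.0109 q [-0.26  0.73 -0.02  1.9   0.03  0.52 -0.26]
shoetop n=5301 ctr=(553.3,118.3) 50.4x34.6 long axis -0.9deg z 14.2
6.9667 [0.5551 0.0983 0.0217] [ 3.141 -0.     1.616] F [-0.1  0.3 -2.3] w 0.0109 q [-0.26  0.73 -0.02  1.9   0.03  0.52 -0.26]
MOVE dx 34.1 dy 0.0 dz 0.7 yaw -0.000
```

>>> move_arm(
  moves="4 0 0 0; 8 0 0 0; 12 0 0 0; 16 0 0 0; 20 0 0 0; 24 0 0 0; 28 0 0 0; 31 0 0 0; 31 0 0 0; 31 0 0 0",
)

```text
clock: 7.8
position: [0.5534, 0.1294, 0.0213]
tool_rot: [-3.142, 0.0, 1.616]
force: [0.5, -0.4, -0.6]
grip_width: 0.011
```

>>> move_arm(
  moves="0 0 0 0; 0 0 0 0; 0 0 0 0; 0 0 0 0; 0 0 -15 0; 0 0 -35 0; -20 0 -60 0; -50 0 -80 0; -80 0 -80 0; -80 0 -80 0",
  grip=0.35,
)

```text
clock: 8.63
position: [0.5578, 0.0429, 0.1026]
tool_rot: [3.14, 0.003, 1.61]
force: [-0.6, -0.8, -1.7]
grip_width: 0.03
```

```bash
python3 - <<'E'
from h import *
st()
p=bot.grab_frame("wrist"); P=cloud(p); save(p,"w5")
fit(P,(.5535,.131),.03,.03,.048,"rib(partly)")
fit(P,(.5535,.125),.029,.009,.018,"shoetop")
fit(P,(.55,-.042),.07,.008,.024,"nest")
E
```

```text
8.6333 [0.5578 0.0429 0.1026] [3.14e+00 3.00e-03 1.61e+00] F [-0.6 -0.8 -1.7] w 0.03 q [-0.17  0.59 -0.02  1.88  0.02  0.67 -0.17]
rib(partly) n=1179 ctr=(552.2,135.7) 26.2x11.9 long axis -87.4deg z 43.1
shoetop n=3355 ctr=(552.2,134.1) 49.9x36.9 long axis 3.4deg z 13.3
nest n=4710 ctr=(548.3,-41.9) 89.8x60.9 long axis -2.2deg z 14.9
```

View pics/w5.png

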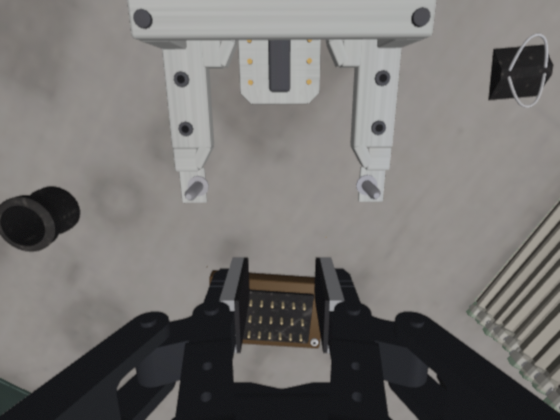

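>>> move_arm(
  moves="-20 -3 0 -0.12; -45 -6 0 -0.24; -70 -10 0 -0.36; -91 -13 0 -0.48; -91 -13 0 -0.6; -91 -13 0 -0.72; -91 -13 0 -0.84; -91 -13 0 -0.96; -91 -13 0 -1.08; -91 -13 0 -1.2",
  grip=0.95,
  grip_force=20,
)

```text
clock: 9.52
position: [0.5481, -0.0414, 0.101]
tool_rot: [3.141, -0.0, 2.822]
force: [-0.6, -0.1, -0.6]
grip_width: 0.0811
```

>>> move_arm(
  moves="0 0 0 -0.1; 0 0 0 -0.2; 0 0 0 -0.292; 0 0 0 -0.292; 0 0 0 -0.292; 0 0 20 -0.292; 0 0 35 -0.292; 0 0 45 -0.292; 0 0 45 -0.292; 0 0 45 -0.292",
)

```text
clock: 10.35
position: [0.5481, -0.0418, 0.0562]
tool_rot: [3.142, -0.001, 3.107]
force: [-0.1, -1.1, 0.3]
grip_width: 0.0808
```

```bash
cat >> h.py <<'E'
def tips(p):
    P=cloud(p); s=bot.observe(); t=np.array(s["position"]); Rm=R.from_euler('xyz',s["tool_rot"]).as_matrix()
    q=(P-t)@Rm; m=(abs(q[...,0])<.016)&(abs(q[...,1])<.075)&(q[...,2]>-.04)&(q[...,2]<.03)&(P[...,2]>.026)
    q=q[m]*1000
    for sg in(-1,1):
        a=q[q[:,1]*sg>4]; 
        if len(a)>20: print("finger",sg,"n",len(a),"tip z rel TCP",np.round(np.percentile(a[:,2],[90,98,100]),1),"y",np.round(np.percentile(a[:,1],[1,99]),1),"x",np.round(np.percentile(a[:,0],[1,99]),1))
E
python3 - <<'E'
from h import *
st()
p=bot.grab_frame("wrist"); P=cloud(p); save(p,"w6"); tips(p)
fit(P,(.548,-.042),.07,.008,.024,"nest")
go(548.3,-41.9,5,177.8)
E
```

```text
10.35 [ 0.5481 -0.0418  0.0562] [ 3.142e+00 -1.000e-03  3.107e+00] F [-0.1 -1.1  0.3] w 0.0808 q [ 0.25  0.68 -0.39  1.91  0.42  0.63  1.13]
finger -1 n 2388 tip z rel TCP [-16.2 -12.1  -9.3] y [-53.4 -39.6] x [-9.4 12.7]
finger 1 n 2375 tip z rel TCP [-16.2 -12.   -9.8] y [40.8 54.5] x [-9.3 12.8]
nest n=14892 ctr=(548.1,-42.1) 90.3x60.2 long axis -2.3deg z 14.7
10.4 [ 0.5485 -0.0419  0.0567] [3.142 0.    3.107] F [0.5 0.  0.1] w 0.0811 q [ 0.25  0.68 -0.39  1.91  0.42  0.63  1.13]
MOVE dx 0.2 dy -0.0 dz 51.7 yaw 0.004
```

View pics/w6.png

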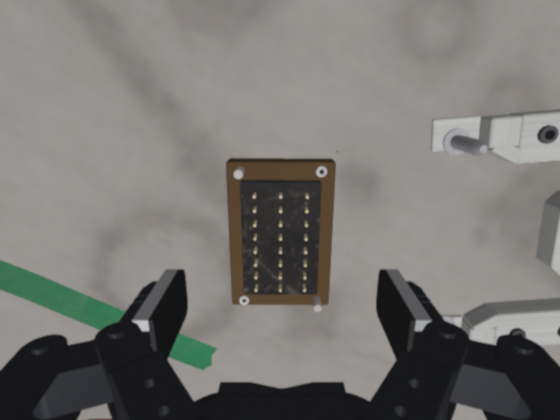

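>>> move_arm(
  moves="0 0 15 0.004; 0 0 30 0.004; 0 0 40 0.004; 0 0 48 0.004; 0 0 53 0.004; 0 0 56 0.004; 0 0 57 0.004; 0 0 57 0.004; 0 0 57 0.004; 0 0 57 0.004",
)

```text
clock: 11.23
position: [0.5485, -0.0422, -0.0003]
tool_rot: [3.142, 0.001, 3.104]
force: [-1.0, 0.2, -0.0]
grip_width: 0.0812
```

>>> move_arm(
  moves="0 0 0 0; 0 0 0 0; 0 0 0 0; 0 0 0 0; 0 0 0 0; 0 0 0 0; 0 0 0 0; 0 0 0 0; 0 0 0 0; 0 0 0 0",
  grip=0.6,
  grip_force=20,
)

```text
clock: 12.07
position: [0.5484, -0.0422, -0.0004]
tool_rot: [-3.142, 0.0, 3.104]
force: [-0.9, 0.6, 5.0]
grip_width: 0.0597
```

```bash
python3 - <<'E'
from h import *
st()
p=bot.grab_frame("wrist"); P=cloud(p); save(p,"w7")
fit(P,(.548,-.042),.058,.008,.024,"nest")
t=-66
go(554.9-.0454*t,105.4+.999*t,-1,182.6)
E
```

```text
12.0667 [ 5.484e-01 -4.220e-02 -4.000e-04] [-3.142  0.     3.104] F [-0.9  0.6  5. ] w 0.0597 q [ 0.21  0.77 -0.33  1.92  0.47  0.53  1.08]
nest n=28304 ctr=(548.4,-41.6) 91.0x86.7 long axis -2.1deg z 14.8
12.1167 [ 5.484e-01 -4.220e-02 -4.000e-04] [-3.142  0.     3.104] F [-0.9 -0.6  4. ] w 0.0597 q [ 0.21  0.77 -0.33  1.92  0.47  0.53  1.08]
MOVE dx -6.4 dy 81.9 dz 0.6 yaw -0.083
```

>>> move_arm(
  moves="-0.5 8 0 -0.01; -1.5 16 0 -0.02; -2.5 25 0 -0.035; -3.5 35 0 -0.05; -4.5 46 0 -0.065; -5.5 57 0 -0.075; -6 68 0 -0.083; -6.4 77 0 -0.083; -6.4 82 0 -0.083; -6.4 82 0 -0.083",
)

```text
clock: 12.95
position: [0.5581, 0.0413, -0.0004]
tool_rot: [3.141, 0.001, -3.095]
force: [-1.1, 3.4, 5.7]
grip_width: 0.0595
```

```bash
cat >> h.py <<'E'
O=np.array([554.9,105.4]); A=np.radians(92.6)
def fx(x,y):
    d=np.array([x,y])-O; return np.round([d[0]*np.cos(A)+d[1]*np.sin(A),-d[0]*np.sin(A)+d[1]*np.cos(A)],1)
E
python3 - <<'E'
from h import *
s=st()
p=bot.grab_frame("wrist"); P=cloud(p); save(p,"w8")
# nest only: brown/low part away from fingers using pinfield
r=fit(P,s["position"][:2],.058,.0095,.0135,"nest"); print(fx(*r[:2]), fx(*(s["position"][:2]*1000)))
go(554.9+.0454*46,105.4-.999*46,-1,182.6)
for l in("pin_left","pin_right"):
    for h in (0,):
        print(l,[(round(r["conf"],2),np.round(ray(p,r["at"],h),4)) for r in bot.pinpoint(p,l)[:1]])
E
```

```text
12.95 [ 5.581e-01  4.130e-02 -4.000e-04] [ 3.141e+00  1.000e-03 -3.095e+00] F [-1.1  3.4  5.7] w 0.0595 q [ 0.07  0.78 -0.35  1.9   0.48  0.54  1.02]
nest n=10434 ctr=(558.2,41.9) 91.1x84.4 long axis 2.6deg z 11.2
[-63.6  -0.4] [-64.2  -0.3]
13.0 [ 5.58e-01  4.11e-02 -4.00e-04] [ 3.141e+00  1.000e-03 -3.095e+00] F [-0.5  4.   6.5] w 0.0591 q [ 0.07  0.78 -0.35  1.9   0.48  0.54  1.02]
MOVE dx 0.2 dy 18.4 dz 0.6 yaw 0.001
pin_left [(0.78, array([0.4974, 0.0576, 0.    ]))]
pin_right [(0.65, array([0.6184, 0.0625, 0.    ]))]
```

View pics/w8.png

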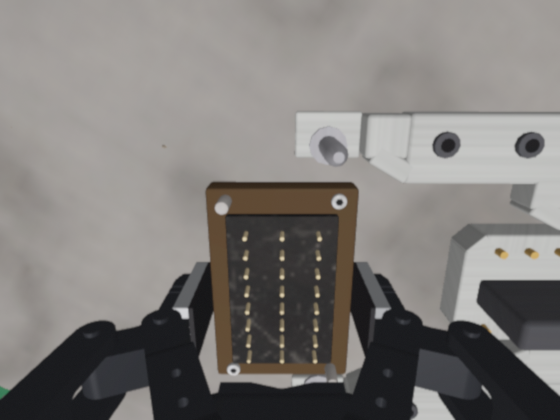

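>>> move_arm(
  moves="0.2 2 0 0; 0.2 5 0 0; 0.2 8 0 0; 0.2 11 0 0; 0.2 14 0 0; 0.2 16 0 0; 0.2 18 0 0; 0.2 18 0 0; 0.2 18 0 0; 0.2 18 0 0",
)

```text
clock: 13.93
position: [0.557, 0.0575, -0.0004]
tool_rot: [-3.141, 0.001, -3.096]
force: [0.0, -1.1, 7.3]
grip_width: 0.0598
```

```bash
python3 - <<'E'
from h import *
s=st()
p=bot.grab_frame("wrist"); P=cloud(p); save(p,"w9")
r=fit(P,s["position"][:2],.058,.0095,.0130,"nest"); print(fx(*r[:2]), fx(*(s["position"][:2]*1000)))
E
```

```text
13.9333 [ 5.57e-01  5.75e-02 -4.00e-04] [-3.141e+00  1.000e-03 -3.096e+00] F [ 0.  -1.1  7.3] w 0.0598 q [ 0.04  0.78 -0.34  1.9   0.48  0.54  0.99]
nest n=10370 ctr=(556.5,67.4) 104.6x95.9 long axis 15.6deg z 11.2
[-38.1   0.1] [-48.    0.1]
```

>>> move_arm(
  moves="0 0 0 0; 0 0 0 0; 0 0 0 0; 0 0 0 0; 0 0 -10 0; 0 0 -30 0; 0 0 -55 0; 0 -20 -70 0.12; 0 -45 -70 0.24; 0 -65 -70 0.36",
  grip=0.95,
)

```text
clock: 14.82
position: [0.5602, -0.0088, 0.0711]
tool_rot: [3.141, 0.002, 2.821]
force: [1.1, -0.8, -0.2]
grip_width: 0.0811
```

>>> move_arm(
  moves="0 0 0 0.12; 0 0 0 0.24; 0 0 0 0.36; 0 0 0 0.48; 0 0 0 0.6; 0 0 0 0.72; 0 0 0 0.84; 0 0 0 0.96; 0 0 0 1.08; 0 0 0 1.2",
  grip=0.35,
)

```text
clock: 15.65
position: [0.5597, -0.0071, 0.07]
tool_rot: [3.141, -0.001, 1.621]
force: [0.8, -0.2, -1.0]
grip_width: 0.0297
```

```bash
python3 - <<'E'
from h import *
s=st()
p=bot.grab_frame("wrist"); P=cloud(p); save(p,"w10"); tips(p)
r=fit(P,(.557,.0575),.056,.0095,.0130,"nest"); print(fx(*r[:2]), fx(*(s["position"][:2]*1000)))
r=fit(P,(.557,.0575),.045,.0145,.025,"nest pins"); print(fx(*r[:2]))
t=-106;go(554.9-.0454*t,105.4+.999*t,0,92.6)
E
```

```text
15.65 [ 0.5597 -0.0071  0.07  ] [ 3.141e+00 -1.000e-03  1.621e+00] F [ 0.8 -0.2 -1. ] w 0.0297 q [-0.09  0.64 -0.    1.89  0.    0.6  -0.04]
finger -1 n 2134 tip z rel TCP [-9.  -3.4  0.4] y [-29.2 -15.7] x [-10.2  11.9]
finger 1 n 2147 tip z rel TCP [-9.  -3.2  0.3] y [13.9 27.3] x [-10.   12.2]
nest n=6695 ctr=(557.1,57.9) 111.7x59.6 long axis 2.9deg z 11.2
[-47.6   0. ] [-112.6    0.3]
nest pins n=9050 ctr=(556.6,57.9) 80.7x46.3 long axis 3.1deg z 15.4
[-47.5   0.4]
15.7 [ 0.5597 -0.0069  0.07  ] [ 3.141e+00 -1.000e-03  1.612e+00] F [ 0.8  1.  -0. ] w 0.0301 q [-0.09  0.64 -0.    1.89 -0.    0.6  -0.05]
MOVE dx 6.4 dy 0.3 dz 70.0 yaw -0.004
```

View pics/w10.png

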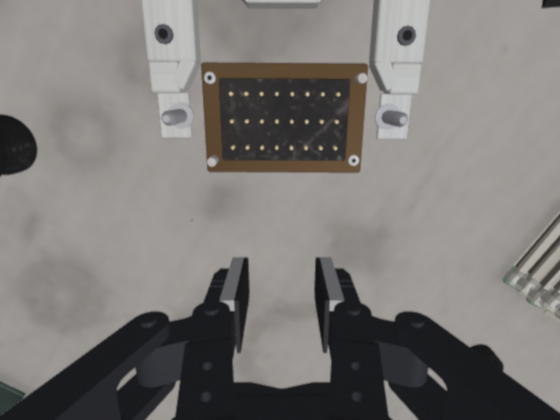

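>>> move_arm(
  moves="0 0 20 -0.004; 0 0 40 -0.004; 0 0 55 -0.004; 0 0 63 -0.004; 0 0 66 -0.004; 3 0 66 -0.004; 7 0 66 -0.004; 11 0 66 -0.004; 15 0 66 -0.004; 19 0 66 -0.004",
)

```text
clock: 16.53
position: [0.5589, 0.0123, 0.0039]
tool_rot: [3.141, -0.0, 1.631]
force: [-0.3, -0.6, 0.5]
grip_width: 0.0298
```

>>> move_arm(
  moves="3 0 0 0; 6 0 0 0; 9 0 0 0; 12 0 0 0; 16 0 0 0; 20 0 0 0; 24 0 0 0; 28 0 0 0; 32 0 0 0; 36 0 0 0",
)

```text
clock: 17.37
position: [0.5564, 0.0479, 0.0033]
tool_rot: [-3.142, 0.0, 1.631]
force: [0.6, -3.1, 1.3]
grip_width: 0.0298
```

```bash
python3 - <<'E'
from h import *
s=st()
p=bot.grab_frame("wrist"); P=cloud(p); save(p,"w11")
print(fx(*(s["position"][:2]*1000)))
c=s["position"][:2]+np.array([-.002,.043])
r=fit(P,c,.056,.0095,.0130,"nest"); r=fit(P,c,.045,.0145,.025,"nest pins"); print(fx(*r[:2]))
E
```

```text
17.3667 [0.5564 0.0479 0.0033] [-3.142  0.     1.631] F [ 0.6 -3.1  1.3] w 0.0298 q [-0.2   0.76  0.    1.91 -0.01  0.47 -0.13]
[-57.6   1.2]
nest n=16489 ctr=(554.2,92.3) 108.6x105.7 long axis 42.6deg z 11.4
nest pins n=18513 ctr=(554.3,91.9) 86.6x80.9 long axis -88.8deg z 15.4
[-13.4   1.2]
```

>>> move_arm(
  moves="2 0.5 0 0.005; 4 1 0 0.012; 6 1 0 0.012; 8 1 0 0.012; 9.5 1 0 0.012; 11 1 0 0.012; 12 1 0 0.012; 13 1 0 0.012; 14 1 0 0.012; 14 1 0 0.012",
)

```text
clock: 18.25
position: [0.5565, 0.0618, 0.0033]
tool_rot: [-3.142, -0.0, 1.619]
force: [-0.3, 0.0, 0.2]
grip_width: 0.0297
```

>>> move_arm(
  moves="0.5 0 0 0; 1 0 0 0; 1.5 0 0 0; 2 0 0 0; 2.5 0 0 0; 3 0 0 0; 3 0 0 0; 3 0 0 0; 3 0 0 0; 3 0 0 0",
)

```text
clock: 19.08
position: [0.5564, 0.0643, 0.0033]
tool_rot: [-3.142, 0.0, 1.619]
force: [0.4, -4.2, 0.2]
grip_width: 0.0298
```

```bash
python3 - <<'E'
from h import *
s=st()
print(fx(*(s["position"][:2]*1000)))
E
```

```text
19.0833 [0.5564 0.0643 0.0033] [-3.142  0.     1.619] F [ 0.4 -4.2  0.2] w 0.0298 q [-0.23  0.76  0.01  1.91 -0.02  0.48 -0.16]
[-41.1   0.4]
```

>>> move_arm(
  moves="0.3 0 0 0; 0.6 0 0 0; 0.9 0 0 0; 1.2 0 0 0; 1.5 0 0 0; 1.8 0 0 0; 2 0 0 0; 2 0 0 0; 2 0 0 0; 2 0 0 0",
)

```text
clock: 19.92
position: [0.5563, 0.0645, 0.0033]
tool_rot: [-3.141, 0.002, 1.617]
force: [0.4, -13.3, 1.4]
grip_width: 0.03
```

```bash
python3 - <<'E'
from h import *
s=st()
print(fx(*(s["position"][:2]*1000)))
p=bot.grab_frame("wrist"); P=cloud(p); save(p,"w12"); tips(p)
q=P.reshape(-1,3)*1000; f=(q[:,:2]-O)@np.array([[np.cos(A),-np.sin(A)],[np.sin(A),np.cos(A)]])
m=(abs(f[:,1])<20)&(q[:,2]>10)&(q[:,2]<13.5)&(f[:,0]>10)&(f[:,0]<60); print("front strip x",np.percentile(f[m][:,0],[1,25,50,75,99]).round(1))
m=(abs(f[:,1])<4)&(q[:,2]>30)&(q[:,2]<48)&(f[:,0]>5)&(f[:,0]<42); print("rib rear x",np.percentile(f[m][:,0],[1,5,99]).round(1) if m.any() else None)
m=(abs(f[:,1])<33)&(q[:,2]>14.5)&(q[:,2]<17)&(f[:,0]>-30)&(f[:,0]<32); print("pinfield x",np.percentile(f[m][:,0],[1,99]).round(1))
E
```

```text
19.9167 [0.5563 0.0645 0.0033] [-3.141e+00  2.000e-03  1.617e+00] F [  0.4 -13.3   1.4] w 0.03 q [-0.23  0.76  0.01  1.91 -0.02  0.48 -0.16]
[-40.9   0.5]
finger -1 n 1409 tip z rel TCP [-24.1 -22.9 -22.7] y [-61.3 -15.7] x [-9.9 12.4]
finger 1 n 1448 tip z rel TCP [-24.1 -23.  -22.7] y [14.  62.2] x [-9.7 12.4]
front strip x [22.2 26.  29.7 35.4 43.3]
rib rear x [37.5 37.5 42. ]
pinfield x [-20.9  22. ]
```

>>> move_arm(
  moves="-10 0 0 0; -10 0 -20 0; -12 0 -55 0; -30 0 -85 0; -65 -1 -105 -0.1; -105 -1 -105 -0.22; -145 -2 -105 -0.34; -185 -2 -105 -0.46; -225 -3 -105 -0.58; -265 -4 -105 -0.7",
  grip=0.5,
)

```text
clock: 20.8
position: [0.5649, -0.2002, 0.1086]
tool_rot: [3.141, 0.0, 2.325]
force: [1.5, 0.7, 0.4]
grip_width: 0.0425
```

>>> move_arm(
  moves="-15 25 0 -0.12; -30 50 0 -0.24; -42 65 0 -0.36; -50 72 0 -0.48; -50 72 0 -0.6; -50 72 0 -0.64; -50 72 0 -0.64; -50 72 0 -0.64; -50 72 0 -0.64; -50 72 0 -0.64",
)

```text
clock: 21.63
position: [0.6518, -0.186, 0.1084]
tool_rot: [3.142, 0.0, 2.958]
force: [-0.8, 0.7, 0.3]
grip_width: 0.0425
```

```bash
python3 - <<'E'
from h import *
st()
p=bot.grab_frame("wrist"); P=cloud(p); save(p,"w13")
fit(P,(.568,-.287),.05,.036,.052,"grip");fit(P,(.568,-.287),.09,.010,.018,"ktop")
E
```

```text
21.6333 [ 0.6518 -0.186   0.1084] [3.142 0.    2.958] F [-0.8  0.7  0.3] w 0.0425 q [ 0.4   0.76 -0.34  1.53  0.3   0.9   1.35]
grip n=2302 ctr=(567.2,-286.1) 44.1x13.1 long axis -11.4deg z 46.7
ktop n=6550 ctr=(577.7,-288.2) 158.3x25.8 long axis -10.7deg z 13.3
```

```bash
python3 - <<'E'
from h import *
go(567.2,-286.1,108,168.9)
E
```

```text
21.6833 [ 0.6518 -0.186   0.1084] [-3.142  0.     2.958] F [1.6 0.1 0.3] w 0.0424 q [ 0.4   0.76 -0.34  1.53  0.3   0.9   1.35]
MOVE dx 64.9 dy -113.9 dz 0.4 yaw 0.010
```

>>> move_arm(
  moves="15 -25 0 0; 32 -55 0 0.01; 48 -85 0 0.01; 60 -105 0 0.01; 65 -114 0 0.01; 65 -114 0 0.01; 65 -114 0 0.01; 65 -114 0 0.01; 65 -114 0 0.01; 65 -114 0 0.01",
)

```text
clock: 22.52
position: [0.5679, -0.2851, 0.1082]
tool_rot: [3.141, 0.0, 2.95]
force: [-0.9, -0.2, 0.1]
grip_width: 0.0427
```

```bash
python3 - <<'E'
from h import *
p=bot.grab_frame("wrist"); P=cloud(p); save(p,"w14")
fit(P,(.567,-.286),.05,.040,.052,"grip");fit(P,(.568,-.287),.09,.010,.018,"ktop")
go(567.2,-286.1,22,168.9)
E
```

```text
grip n=1283 ctr=(566.9,-286.5) 44.4x11.9 long axis -11.4deg z 47.1
ktop n=5055 ctr=(574.4,-287.9) 165.0x24.1 long axis -10.8deg z 13.3
22.5667 [ 0.5678 -0.2854  0.1082] [3.141 0.    2.95 ] F [-0.6 -0.6  0.8] w 0.0429 q [ 0.6   0.7  -0.34  1.66  0.3   0.84  1.51]
MOVE dx 0.4 dy -0.8 dz 86.2 yaw 0.002
```

View pics/w14.png

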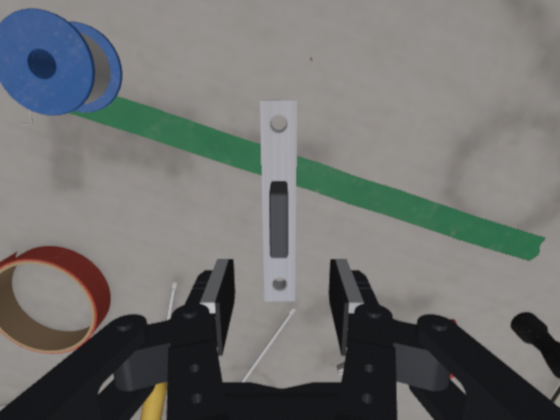

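>>> move_arm(
  moves="0 -0.8 25 0.003; 0 -0.8 50 0.003; 0 -0.8 70 0.003; 0 -0.8 80 0.003; 0 -0.8 86 0.003; 0 -0.8 86 0.003; 0 -0.8 86 0.003; 0 -0.8 86 0.003; 0 -0.8 86 0.003; 0 -0.8 86 0.003",
)

```text
clock: 23.4
position: [0.5674, -0.2874, 0.0231]
tool_rot: [-3.141, 0.001, 2.946]
force: [-0.7, -0.2, -0.3]
grip_width: 0.0428
```

>>> move_arm(
  moves="0 0 0 0; 0 0 0 0; 0 0 0 0; 0 0 0 0; 0 0 0 0; 0 0 0 0; 0 0 0 0; 0 0 -20 0; 0 0 -50 0; 0 0 -80 0",
  grip=0,
  grip_force=80,
)

```text
clock: 24.23
position: [0.5663, -0.2867, 0.1025]
tool_rot: [3.141, -0.002, 2.946]
force: [0.5, -0.6, -1.3]
grip_width: 0.0108
```

```bash
python3 - <<'E'
from h import *
st()
t=-46; go(554.9-.0454*t,105.4+.999*t,102,182.6)
E
```

```text
24.2333 [ 0.5663 -0.2867  0.1025] [ 3.141e+00 -2.000e-03  2.946e+00] F [ 0.5 -0.6 -1.3] w 0.0108 q [ 0.6   0.71 -0.34  1.66  0.3   0.83  1.51]
24.2333 [ 0.5663 -0.2867  0.1025] [ 3.141e+00 -2.000e-03  2.946e+00] F [ 0.5 -0.6 -1.3] w 0.0108 q [ 0.6   0.71 -0.34  1.66  0.3   0.83  1.51]
MOVE dx 76.4 dy 337.7 dz 0.5 yaw -0.241
```

>>> move_arm(
  moves="5 20 0 -0.02; 13 55 0 -0.05; 21 92 0 -0.08; 29 129 0 -0.11; 37 166 0 -0.14; 45 203 0 -0.17; 53 240 0 -0.2; 62 277 0 -0.23; 71 312 0 -0.241; 76 337 0 -0.241",
)

```text
clock: 25.07
position: [0.5573, 0.0619, 0.1024]
tool_rot: [3.14, -0.0, -3.093]
force: [-0.2, 0.2, -2.6]
grip_width: 0.01
```

>>> move_arm(
  moves="0 0 0 0; 0 0 5 0; 0 0 15 0; 0 0 25 0; 0 0 35 0; 0 0 40 0; 0 0 40 0; 0 0 40 0; 0 0 40 0; 0 0 40 0",
)

```text
clock: 25.9
position: [0.5583, 0.0582, 0.0627]
tool_rot: [3.142, 0.001, -3.097]
force: [0.9, -0.1, -1.9]
grip_width: 0.0108
```

```bash
python3 - <<'E'
from h import *
s=st(); print(fx(*(s["position"][:2]*1000)))
p=bot.grab_frame("wrist"); P=cloud(p); save(p,"w15")
q=P.reshape(-1,3); m=(q[:,2]>.045)&(q[:,2]<.065)&(np.hypot(q[:,0]-.557,q[:,1]-.0594)<.1); print(len(q[m]),np.median(q[m][:,2]))
cv2.imwrite("pics/w15b.png",p["frame"][:,:,::-1][100:400,130:430].repeat(2,0).repeat(2,1))
for l in("pin_left","pin_right","keeper"): print(l,[(round(r["conf"],2),np.round(r["at"],1),np.round(ray(p,r["at"]),4)) for r in bot.pinpoint(p,l)[:1]])
E
```

```text
25.9 [0.5583 0.0582 0.0627] [ 3.142e+00  1.000e-03 -3.097e+00] F [ 0.9 -0.1 -1.9] w 0.0108 q [ 0.06  0.68 -0.38  1.88  0.39  0.66  1.06]
[-47.3  -1.3]
13401 0.053701084006364336
pin_left [(0.78, array([283. , 128.9]), array([0.4981, 0.0569, 0.    ]))]
pin_right []
keeper [(0.91, array([282.5, 253.8]), array([0.5768, 0.0603, 0.    ]))]
```

View pics/w15.png

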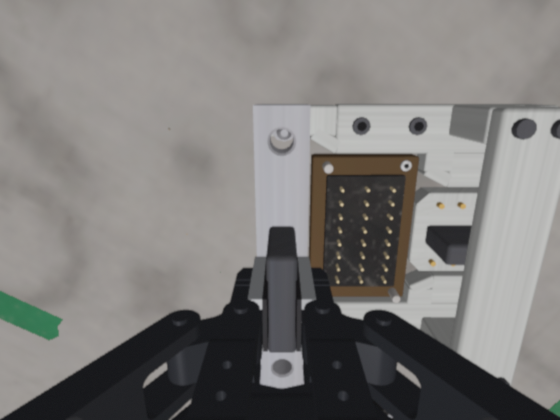

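```bash
cat >> h.py <<'E'
def holes(n=3):
    out=[]
    for i in range(n):
        p=bot.grab_frame("wrist"); P=cloud(p); s=bot.observe(); t=np.array(s["position"])
        near=(np.hypot(P[...,0]-t[0],P[...,1]-t[1])<.08)
        zt=np.median(P[...,2][near&(abs(P[...,2]-(t[2]-.009))<.006)])
        top=(near&(abs(P[...,2]-zt)<.004)).astype(np.uint8)
        cs,hi=cv2.findContours(top,cv2.RETR_CCOMP,cv2.CHAIN_APPROX_NONE)
        r=[]
        for c,h in zip(cs,hi[0]):
            if h[3]>=0 and 60<cv2.contourArea(c)<1500:
                (u,v),(a,b),_=cv2.fitEllipse(c); w=ray(p,(u,v),zt)*1000
                r.append((round(u,1),round(v,1),round(a,1),round(b,1),np.round(w[:2],1),fx(*w[:2])))
                m=np.zeros(top.shape,np.uint8); cv2.drawContours(m,[c],-1,1,-1)
                q=P[(m>0)&(P[...,2]>.022)&(P[...,2]<.035)]
                if len(q)>8: r.append(("pin in hole",len(q),np.round(q.mean(0)*1000,1),np.round((q.max(0)+q.min(0))*500,1)))
        print("ztop",round(zt*1000,1),r)
E
python3 - <<'E'
from h import *
holes(2); st()
E
```

```text
ztop 53.2 [(281.7, 364.4, 12.6, 18.5, array([615.8,  61.6]), array([-46.6, -58.8])), (281.4, 140.4, 24.2, 24.8, array([497.8,  56. ]), array([-46.7,  59.3])), ('pin in hole', 128, array([497.8,  56.9,  28.7]), array([498.2,  57. ,  27. ]))]
ztop 53.1 [(281.9, 364.4, 12.7, 18.5, array([615.7,  61.6]), array([-46.5, -58.8])), (281.4, 140.4, 24.0, 24.8, array([497.7,  56. ]), array([-46.7,  59.4])), ('pin in hole', 128, array([497.8,  56.9,  28.7]), array([498. ,  57.1,  27.8]))]
26.2 [0.5581 0.0582 0.0625] [ 3.142  0.    -3.096] F [ 0.4  0.3 -2.3] w 0.0105 q [ 0.06  0.68 -0.38  1.88  0.39  0.66  1.06]
```

>>> move_arm(
  moves="0 0.5 2 0; 0 1 4 0; 0 1 6 0; 0 1 7 0; 0 1 7 0; 0 1 7 0; 0 1 7 0; 0 1 7 0; 0 1 7 0; 0 1 7 0",
)

```text
clock: 27.03
position: [0.558, 0.0592, 0.0553]
tool_rot: [3.142, 0.0, -3.096]
force: [-1.0, -0.4, -1.5]
grip_width: 0.0103
```

```bash
python3 - <<'E'
from h import *
holes(2); st()
p=bot.grab_frame("wrist"); cv2.imwrite("pics/w16.png",cv2.resize(p["frame"][90:400,240:325,::-1],None,fx=3,fy=1.9,interpolation=2)); save(p,"w16f")
E
```

```text
ztop 46.0 [(281.7, 364.5, 12.9, 18.9, array([615.7,  62.5]), array([-45.6, -58.8])), ('pin in hole', 17, array([623.2,  62.7,  34.2]), array([623.3,  62.8,  33.8])), (281.4, 140.4, 24.1, 24.8, array([497.6,  57. ]), array([-45.7,  59.5])), ('pin in hole', 194, array([497.9,  57.2,  29.1]), array([498.8,  57.2,  29.7]))]
ztop 46.0 [(281.9, 364.3, 12.4, 18.5, array([615.5,  62.6]), array([-45.5, -58.6])), ('pin in hole', 17, array([623.1,  62.9,  34.1]), array([623.1,  62.8,  33.8])), (281.4, 140.3, 24.0, 24.7, array([497.6,  57. ]), array([-45.7,  59.5])), ('pin in hole', 193, array([497.9,  57.2,  29.2]), array([498.9,  57.2,  29.5]))]
27.1333 [0.558  0.0592 0.0553] [-3.142  0.    -3.096] F [-0.2  0.4 -0.9] w 0.0105 q [ 0.05  0.69 -0.37  1.88  0.39  0.64  1.06]
```

>>> move_arm(
  moves="-0.3 0.1 1 0; -0.3 0.1 2 0; -0.3 0.1 3 0; -0.3 0.1 4 0; -0.3 0.1 5 0; -0.3 0.1 6 0; -0.3 0.1 7 0; -0.3 0.1 8 0; -0.3 0.1 8 0; -0.3 0.1 8 0",
)

```text
clock: 28.02
position: [0.5582, 0.0593, 0.0472]
tool_rot: [-3.142, -0.0, -3.096]
force: [0.2, 0.2, -2.1]
grip_width: 0.0106
```

>>> move_arm(
  moves="0 0 2 0; 0 0 4 0; 0 0 7 0; 0 0 10 0; 0 0 13 0; 0 0 15 0; 0 0 17 0; 0 0 18 0; 0 0 19 0; 0 0 19 0",
)

```text
clock: 28.85
position: [0.5582, 0.0593, 0.0281]
tool_rot: [-3.142, -0.0, -3.096]
force: [-0.0, -0.0, -1.0]
grip_width: 0.0108
```

```bash
python3 - <<'E'
from h import *
holes(1); st()
E
```

```text
ztop 15.8 [(281.3, 373.1, 16.8, 25.6, array([624.4,  62.8]), array([-45.7, -67.5])), ('pin in hole', 258, array([614.9,  62.4,  26.8]), array([615.6,  62.6,  26.5])), (281.3, 140.3, 22.1, 24.2, array([498.1,  57.1]), array([-45.7,  58.9])), ('pin in hole', 304, array([496.6,  57.2,  27.9]), array([497. ,  57.1,  26.9]))]
28.9 [0.5583 0.0593 0.0283] [ 3.142 -0.    -3.096] F [ 0.   0.2 -1.6] w 0.0108 q [ 0.04  0.73 -0.35  1.89  0.42  0.59  1.03]
```

>>> move_arm(
  moves="0 0 0.5 0; 0 0 1 0; 0 0 1.5 0; 0 0 2 0; 0 0 2 0; 0 0 2 0; 0 0 2 0; 0 0 2 0; 0 0 2 0; 0 0 2 0",
)

```text
clock: 29.73
position: [0.5583, 0.0593, 0.0263]
tool_rot: [3.142, 0.0, -3.096]
force: [-1.2, 0.7, -2.0]
grip_width: 0.0106
```

>>> move_arm(
  moves="0 0 0 0; 0 0 0 0; 0 0 0 0; 0 0 0 0; 0 0 -5 0; 0 0 -15 0; 0 0 -30 0; 0 0 -55 0; 0 0 -80 0; 0 0 -100 0",
  grip=0.4,
)

```text
clock: 30.57
position: [0.5585, 0.0595, 0.1289]
tool_rot: [3.141, 0.001, -3.096]
force: [0.2, -0.4, -0.3]
grip_width: 0.034
```

```bash
cat > chk.py <<'E'
from h import *
st()
def F(P):
    q=P.reshape(-1,3)*1000; f=(q[:,:2]-O)@np.array([[np.cos(A),-np.sin(A)],[np.sin(A),np.cos(A)]]); return np.c_[f,q[:,2]]
for c in("wrist","scene","side"):
    p=bot.grab_frame(c); P=cloud(p); save(p,"end_"+c); f=F(P); print(c)
    for n,x0,x1,y0,y1,z0,z1 in(("ktop",-62,-30,-80,80,12,22),("ktop+y",-62,-30,25,50,12,22),("ktop-y",-62,-30,-50,-25,12,22),("kgrip",-62,-30,-30,30,35,60),("pinfield",-29,32,-34,34,14,18.5),("rib",25,45,-15,15,30,48)):
        m=(f[:,0]>x0)&(f[:,0]<x1)&(f[:,1]>y0)&(f[:,1]<y1)&(f[:,2]>z0)&(f[:,2]<z1)
        if m.sum()>10: print(n,m.sum(),"x",np.percentile(f[m][:,0],[1,99]).round(1),"y",np.percentile(f[m][:,1],[1,99]).round(1),"z",np.median(f[m][:,2]).round(1))
E
python3 chk.py
```

```text
30.5667 [0.5585 0.0595 0.1289] [ 3.141e+00  1.000e-03 -3.096e+00] F [ 0.2 -0.4 -0.3] w 0.034 q [ 0.09  0.58 -0.43  1.84  0.33  0.78  1.11]
wrist
ktop 4700 x [-57.5 -30.8] y [-75.1  72.9] z 16.3
ktop+y 1120 x [-57.5 -34.1] y [25.5 49.5] z 16.4
ktop-y 623 x [-57.5 -33.8] y [-49.8 -25.6] z 16.3
kgrip 1148 x [-51.2 -39.7] y [-21.7  20.7] z 50.1
pinfield 4627 x [-21.2  21.9] y [-33.3  33.4] z 15.3
rib 331 x [37.1 44.9] y [-5.9  6.1] z 42.0
scene
ktop 454 x [-58.4 -30.6] y [-78.   71.7] z 16.7
ktop+y 92 x [-58.7 -32.2] y [25.2 49. ] z 16.7
ktop-y 78 x [-56.8 -31.8] y [-49.7 -25.6] z 17.0
kgrip 149 x [-51.3 -37.1] y [-25.9  19.5] z 47.8
pinfield 253 x [-25.3  15.1] y [-33.1  33.1] z 16.1
side
ktop 248 x [-61.7 -33.5] y [-76.8  69.6] z 18.2
ktop+y 47 x [-59.9 -33. ] y [27.  48.8] z 18.0
ktop-y 48 x [-61.1 -34.9] y [-49.6 -26. ] z 18.3
kgrip 101 x [-56.7 -42.4] y [-23.7  18.3] z 46.0
pinfield 38 x [-26.1  31.3] y [-33.3  33.3] z 17.0
rib 24 x [31.7 44.5] y [-6.9  3. ] z 41.2
```

View pics/end_wrist.png

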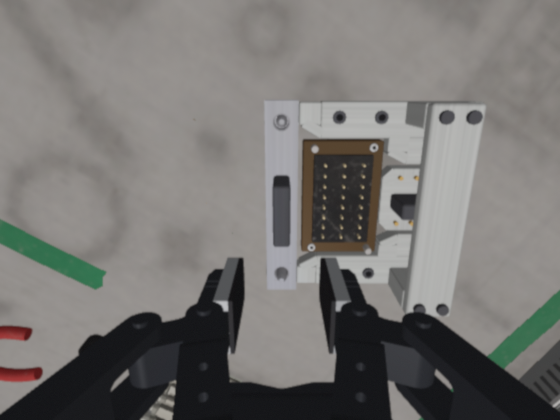

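The last picture shows the keeper flat with both pins through its holes, at (281,121) and (281,272). The nest sits square behind the shoe's rib, which is under the bridge.

```bash
python3 -c "
from h import *
st(); bot.job_done()"
```

```text
30.7167 [0.5592 0.0593 0.1285] [ 3.142e+00  3.000e-03 -3.097e+00] F [ 0.  -0.8 -1.2] w 0.0342 q [ 0.09  0.58 -0.42  1.84  0.33  0.78  1.11]
the job is handed in; nothing more can be done
```

The fixture is loaded and locked, and the job was handed in at about 31 s of the 72 s allowed.

**What I did**
- **Shoe:** I gripped it by its rib, set it down in the lane and slid it partly under the bridge.
- **Nest:** I dragged it flat on the table into line with the lane. I then pushed it in from behind with two fingers, which drove the shoe to the end stop. The push stopped at about 13 N.
- **Keeper:** I aligned it by looking at a pin through its hole, lowered it without any contact force, and released it. The arm then lifted clear.

**Last checks (wrist camera, fixture frame)**

| Part | Along the lane | Across the lane | Other |
|---|---|---|---|
| Shoe | about 55 mm (rib rear end at 37.1 mm) | about 0 mm | – |
| Nest | about 0.4 mm | about 0 mm | looks square and flat |
| Keeper | about -45.6 mm | about -0.5 to -1 mm | top at 16.3 mm at both ends, so level with its underside near 3 mm |

**Disagreements:** The scene and side cameras see this area more coarsely and read 1–4 mm differently. The scene camera put the keeper at about -44 mm and the side camera at about -49 mm. I trusted the wrist camera because it was closest.

**Not measured:** I did not re-measure the bystander objects. The tool never went near them, and none appeared moved in the pictures that showed them.

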